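Make up the box for bed 4

TASK

Make up the box for bed 4. The tablet strip lies flush in its snug recess in the mint-green strip tray and cannot be gripped there: press down on its end over the scoop until it tips up and stays propped, take it by the raised end and lay it (do not drop it) flat, blisters up, on the floor of the bed-box compartment that holds the green-banded bottle. Turn the dial on the front of the box so that the number 4 stands in the middle of its window (strip or dial first, as you like), and leave the bottles and everything else standing where they are.

Things in the scene. Friction and masses are not known exactly. Their poses are not given: they have to be found in the camera images.
- strip_tray: Mint-green moulded tray, 160 x 86 x 39 mm, fixed. Origin: centre of its underside; +x to its rear, -x to its front (about towards the robot). Rear half: ledge 34 mm high (x 0.010 to 0.062, 41 mm wide) between cheeks and a rear rim, tops 39 mm high, out to y = +-0.043; the strip lies on the ledge flush with them, 1.5 mm clear.
- lip (a point): Mid-point of the straight front edge of the ledge, over which the strip tips, 34 mm above the bench; axes as the tray's. The front 40 mm of the flat strip overhangs the scoop in front of the lip; the rear 50 mm rests on the ledge.
- scoop (a point): Where to press: on the flat strip's top, 39 mm above the bench, 28 mm in front of the lip. Scoop: open above, 62 mm wide between 12 mm side walls 39 mm high; floor 6 mm high to 43 mm ahead of the lip, then a ramp to 34 mm high at the front. Press straight down with closed fingertips: hardly 1 N until, 8 to 22 mm lower (wide fingers less), the strip's end meets the floor at about 40 degrees; stop there.
- tablet_strip: Blister strip, loose, rigid, 38 x 90 x 5 mm, about 0.03 kg. Origin: centre of its underside; x across, y along, z out of the blister side. Starts blisters up in the tray, +y end over the scoop (its y = tray -x). Tipped and let go, it slides a few mm into the scoop and stays propped at about 35 degrees, its -y end about 25 mm above the ledge, to be gripped there across its 38 mm width.
- press_end (a point): Point on the top face of the strip, 5 mm from its +y end, the end that overhangs the scoop.
- bed_box: Ivory box, fixed. Origin: centre of the underside of its tray part, 188 x 204 x 36 mm; +x to its rear, -x to its front (about towards the robot), y to its left. Floor 4 mm; outer walls 4 mm thick, 36 mm high; a wall 4 mm thick, 30 mm high along y = 0 makes two compartments, each 180 mm (x) by 96 mm inside. The dial's grey housing, 76 x 80 x 34 mm, adjoins its front.
- left_floor (a point): Point on the floor (4 mm above the bench) of the left (+y) compartment, at box (-0.037, 0.050): about the centre of the free floor in front of the bottle, where the strip can lie lengthwise (along the box's x). The bottle stands at the compartment's rear, centred about 103 mm behind this point.
- right_floor (a point): The same point in the right (-y) compartment, at box (-0.037, -0.050).
- window (a point): Middle of the dial's window (15 x 15 mm, black frame), on the housing's top, 26 mm in front of the dial's axis. Black numerals on the white disc below show through it, read from the front.
- bed_dial (a joint): Turn of the number dial in rad, growing clockwise seen from above, stops at 0 and 4.8. Number n (1 to 9) stands in the middle of the window at 0.6 x (n - 1), so 4 is at 1.80. Stays where it is left (friction about 0.04 N m). Starts between 0.35 and 1.15, so it must go 0.65 to 1.45 clockwise.
- dial_grip (a point): On the dial's upright axis, at box (-0.132, 0), 48 mm above the bench, the height to grip. The black knob is an upright bar 34 mm long, 11 mm wide, 40 to 58 mm above the bench, on a round foot 33 mm across; a white line on top runs along it. Turns with the knob: its x axis lies along the bar (along the box's x at joint value 0); grip across the bar, along its y.
- bottle_green: White tablet bottle with a dark-green band, 38 mm in diameter, 68 mm high, standing loose at the rear of one compartment of the bed box (left or right varies). Origin: centre of its underside.
- bottle_plain: White tablet bottle without a coloured band, 42 mm in diameter, 74 mm high, standing loose at the rear of the other compartment. Origin: centre of its underside.
- cups: Bystander: stack of clear dose pots, 46 mm in diameter, 50 mm high, loose, close in front of the strip tray. Origin: centre of its underside.
- tape: Bystander: roll of beige tape lying flat, 53 mm in diameter, 18 mm high, loose, close in front of the strip tray. Origin: centre of its underside.
- vial: Bystander: white vial with a screw cap, 39 mm in diameter, 64 mm high, loose, close behind the strip tray. Origin: centre of its underside.
- bottle_blue: Bystander: white tablet bottle with a blue band, 46 mm in diameter, 88 mm high, loose, behind the bed box. Origin: centre of its underside.
- pots: Bystander: taller stack of clear dose pots, 46 mm in diameter, 58 mm high, loose, close to the left of the dial's housing. Origin: centre of its underside.
- vial_front: Bystander: white vial with a screw cap, 39 mm in diameter, 60 mm high, loose, close to the right of the dial's housing. Origin: centre of its underside.
- jar: Bystander: white jar, 62 mm in diameter, 84 mm high, loose, at the back. Origin: centre of its underside.
There are look-alikes about, which are no part of the job. Leave any pink or red look-alike of the bottle_green alone.

How it is judged (in metres and radians):
On the way:
1. the strip is tipped up in its tray: its pressed end down in the scoop, its other end up, tilted more than 20 degrees (angle between tablet_strip's own z axis and vertical above 0.35 rad and z of press_end in the frame of strip_tray below 0.03 m and horizontal distance between tablet_strip and strip_tray below 0.06 m), for 0.2 s.
At the end, for the whole second after the job is handed in: The strip lies at rest, flat (within 8 degrees) and blisters up on the floor of the compartment that holds the green-banded bottle (underside within 8 mm of the floor), the dial stands at 4 (1.80 rad within 0.15), and both bottles in the box stand upright (z of tablet_strip in the frame of bed_box below 0.012 m and angle between each of tablet_strip, bottle_green, bottle_plain's own z axis and vertical below 0.15 rad and x of tablet_strip in the frame of bed_box between -0.06 and 0.06 m and y of tablet_strip in the frame of bed_box between -0.09 and 0.09 m and ((y of tablet_strip in the frame of bed_box above 0.015 m and y of bottle_green in the frame of bed_box above 0 m) or (y of tablet_strip in the frame of bed_box below -0.015 m and y of bottle_green in the frame of bed_box below 0 m)) and linear speed of tablet_strip below 0.02 m/s and value of joint bed_dial between 1.65 and 1.95 rad); the robot touches nothing.
It fails at once if a bystander on the bench (pots, tape, vials, blue-banded bottle, jar) is pushed more than 40 mm or tipped over (distance of any of cups, tape, vial, bottle_blue, pots, vial_front, jar from where it was at the start of the episode above 0.04 m or angle between any of cups, tape, vial, bottle_blue, pots, vial_front, jar's own z axis and vertical above 0.5 rad).
It fails at once if a bottle in the bed box is pushed more than 30 mm or tipped over (distance of any of bottle_green, bottle_plain from where it was at the start of the episode above 0.03 m or angle between any of bottle_green, bottle_plain's own z axis and vertical above 0.5 rad).
It fails at once if the strip is dropped or thrown (it moves faster than 0.9 m/s out of the fingers, a fall of more than 40 mm) (linear speed of tablet_strip above 0.9 m/s and contact force between the fingers and tablet_strip below 0.05 N).
It also fails if it takes over 58 s, if anything falls off the work surface, if the arm or the gripper's body presses on something with over 40 N, if the wrist force passes 120 N, or if a joint passes its speed limit or range.

ROBOT

A 6-joint arm with a two-finger parallel gripper is mounted at the origin on a cart in front of the work surface, level with it; the furniture and walls round the work are solid. World frame = base frame: x ahead of the robot, y to its left, z up, the work surface at z = 0. Lengths are in mm, angles in rad, forces in N, time in s.
With the tool pointing down it reaches from about 350 to 875 mm from the base axis. Payload 4.2 kg.
Tool frame: the origin (TCP) lies midway between the tips of the shut fingers; the grasp point (between the pads) lies 19 mm behind it; z points along the fingers, y is the line along which they close (so a half turn about z gives the same grasp; the last joint's range is limited). The gripper opens to 85 mm and grips with 20 to 120 N. Pads are 22 mm wide; open, the fingers measure 114 mm over their backs; the gripper's body (76 mm by 85 mm) begins 54 mm behind the grasp point. The pads swing forward as they close: fully open they stand 13 mm farther back than shut.
Start: joints at [-0.947, 0.385, 0.008, 0, -1.194, -0.259], TCP at [222.99, -583.844, 199.412] pointing down, gripper open.
Joint ranges: [-3.14, 3.14], [-1.21, 2.06], [-1.07, 1.41], [-3.16, 2.05], [-2.99, -0.16], [-3.1, 3.1]. Speed limits (rad/s): [2.79, 2.79, 3.14, 3.14, 3.14, 3.14].

INTERFACE

Orientations are given as a unit quaternion [w, x, y, z].
In Python, from bench import * gives the robot as it stands. The module is installed in compiled form; this text tells all that it offers.
- The arm moves only by the shell command python3 -m pendant 'ROWS' [FORCE]. ROWS is JSON, one flat list of numbers, 5 for each row, row after row: the opening, from -1 (shut) to 1 (fully open), then the shift along the tool's x, y, z in m, then the turn about the tool's z in degrees. A call has 1 to 20 rows; each row shifts and turns the commanded pose from where the row before left it, along the tool's axes as they then stand; what a row does not reach is not made up. A row lasts 1/10 s, in which the tool goes at most 50 mm and 8.59 degrees, less where a joint would pass 70% of its speed; a pose out of reach is approached as far as the arm can. A call with a gripper value outside its range is refused whole. The fingers move at their own pace and stop on an object; FORCE is the grip in N (left out, the last holds). Time passes only in rows, so rows that do not move let the fingers close. It gives the time, the measured TCP pose, the force, the opening and the grip force at its end, in the units of the state.
- state(): the state, without advancing time (a new reading comes with each control period).
- grab_frame(name): name is "scene" or "top" or "wrist"; returns (picture, depth): 400x640x3 uint8, red, green, blue; 400x640 float32, mm along the optical axis (not along the pixel's ray), 0 where there is no reading.
- camera_model(name): a dict with "vfov" (degrees; the focal length in pixels is half the picture's height over the tangent of half this angle, whatever the lens; pixels are square), "cx", "cy" (the principal point, pixels), "world_to_cam" (4x4, takes a point from world to camera coordinates); the wrist camera has in their place "T_tool_cam" (4x4, takes a point from camera to tool coordinates, whose origin is the TCP and whose axes are the flange's). Camera axes: x right, y down, z forward; pixel columns grow to the right and rows downward; lengths in mm; the calibration is good to about 2 mm. A picture is of the moment at which its call begins: read the wrist's pose just before it. camera_model takes no time and is no camera call.
- job_done(): hands the job in; it is judged then, once.
The state is a dict: "clock": time; "qpos": joint angles; "dq": joint speeds; "tau": joint torques, N m; "ee_pos": TCP position; "orientation": TCP orientation; "force": force on the tool from outside, world axes, zero at the start; "moment": the same for the moment, N m; "width": finger opening in mm; "finger_force": force on a finger pad.
Only numpy, scipy, OpenCV 4.12 (cv2) and the standard library are available. Lean on these libraries where they do the work, as an engineer would, in place of code of your own. Each camera call takes 0.05 s, during which the arm holds its last target. There are 200 camera calls.

## Working session

There is one attempt and no reset: what is moved stays moved. The work goes in short steps, Python scripts to look and compute and a shell command to move; the robot and the scene stay as the last step left them, time stands still between calls to the robot, and variables do not carry over. Pictures are saved under pics/ and viewed, at most 15 in all, crops included, and the job is handed in when it is done.

```bash
mkdir -p pics; cat > h.py <<'E'
from bench import *
import numpy as np, cv2
from scipy.spatial.transform import Rotation as R
def cam(name,shape=(400,640)):
    m=camera_model(name); f=200/np.tan(np.radians(m["vfov"])/2)
    if name=="wrist":
        s=state(); q=s["orientation"]; T=np.eye(4); T[:3,:3]=R.from_quat([q[1],q[2],q[3],q[0]]).as_matrix(); T[:3,3]=s["ee_pos"]
        W=T@np.array(m["T_tool_cam"])
    else: W=np.linalg.inv(np.array(m["world_to_cam"]))
    return f,m["cx"],m["cy"],W
def snap(name,tag):
    c=cam(name); p,d=grab_frame(name)
    cv2.imwrite(f"pics/{tag}.png",p[:,:,::-1]); np.savez(f"{tag}.npz",p=p,d=d,f=c[0],cx=c[1],cy=c[2],W=c[3]); return p,d,c
def load(tag):
    z=np.load(f"{tag}.npz"); return z["p"],z["d"],(float(z["f"]),float(z["cx"]),float(z["cy"]),z["W"])
def onplane(c,u,v,z):
    f,cx,cy,W=c; r=W[:3,:3]@np.array([(u-cx)/f,(v-cy)/f,1]); o=W[:3,3]; return o+r*(z-o[2])/r[2]
def cloud(d,c):
    f,cx,cy,W=c; v,u=np.mgrid[:d.shape[0],:d.shape[1]]
    P=np.stack([(u-cx)/f*d,(v-cy)/f*d,d],-1); return P@W[:3,:3].T+W[:3,3]
def proj(c,X):
    f,cx,cy,W=c; x=np.linalg.inv(W)@np.append(X,1); return f*x[0]/x[2]+cx,f*x[1]/x[2]+cy
E
python3 - <<'E'
from h import *
for n in("top","scene"):
    p,d,c=snap(n,n+"0"); print(n,c[0],c[1:3],c[3].round(2).tolist())
m=camera_model("wrist");print(np.array(m["T_tool_cam"]).round(2).tolist()); s=state();print(s["ee_pos"],s["orientation"],s["width"],s["clock"])
E
```

```text
top 452.30977002132 (324.9160221549959, 204.00078541417406) [[0.01, -0.99, 0.11, 460.66], [-1.0, -0.01, 0.02, -71.84], [-0.02, -0.11, -0.99, 1205.32], [0.0, 0.0, 0.0, 1.0]]
scene 386.25936984627714 (323.86698572413036, 199.94237852475598) [[-0.91, -0.26, 0.34, 234.42], [-0.42, 0.55, -0.72, 684.61], [0.0, -0.79, -0.61, 681.88], [0.0, 0.0, 0.0, 1.0]]
[[-0.0, -0.96, -0.27, 68.59], [1.0, -0.0, -0.0, -0.03], [-0.0, -0.27, 0.96, -174.55], [0.0, 0.0, 0.0, 1.0]]
[ 222.79463913 -583.31758846  198.43406384] [-2.22020990e-04 -1.81336442e-01  9.83420636e-01  9.48138184e-04] 85.42607189012394 0.1
```

View pics/top0.png

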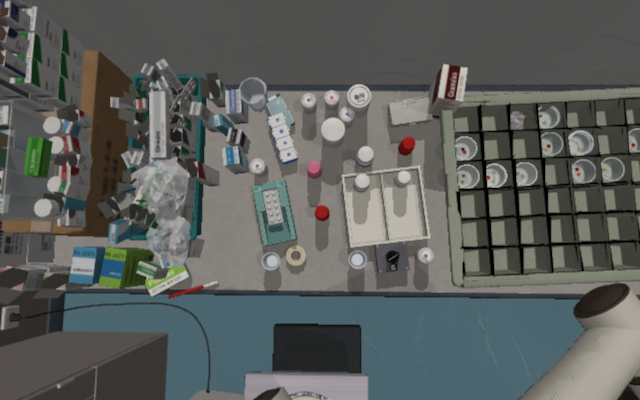

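View pics/scene0.png

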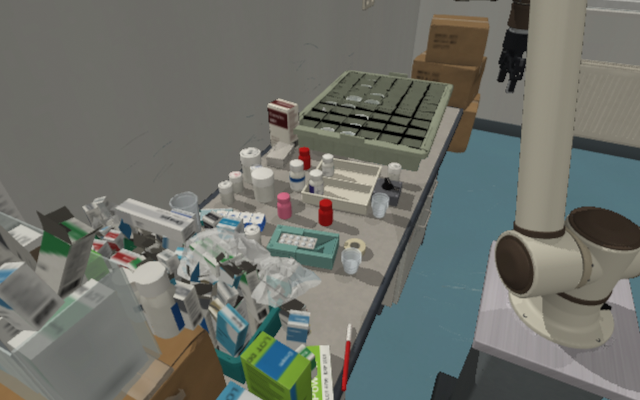

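The top view shows the tray at about (273,212), the box at (385,207) and the dial at (392,258). I'll enlarge that area.

```bash
python3 - <<'E'
import cv2
p=cv2.imread("pics/top0.png")[145:281,240:440]; cv2.imwrite("pics/c1.png",cv2.resize(p,None,fx=4,fy=4,interpolation=cv2.INTER_CUBIC))
p=cv2.imread("pics/scene0.png")[140:280,230:420]; cv2.imwrite("pics/c2.png",cv2.resize(p,None,fx=4,fy=4,interpolation=cv2.INTER_CUBIC))
E
```

```text
(no output)
```

View pics/c1.png

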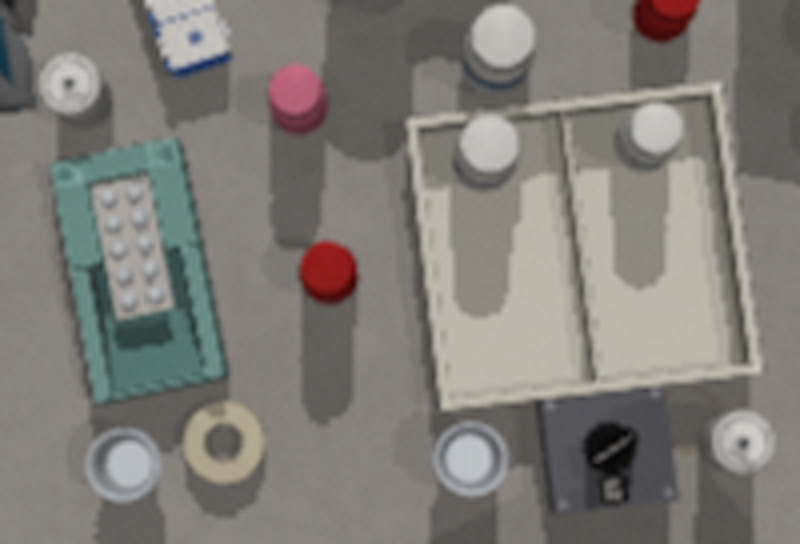

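View pics/c2.png

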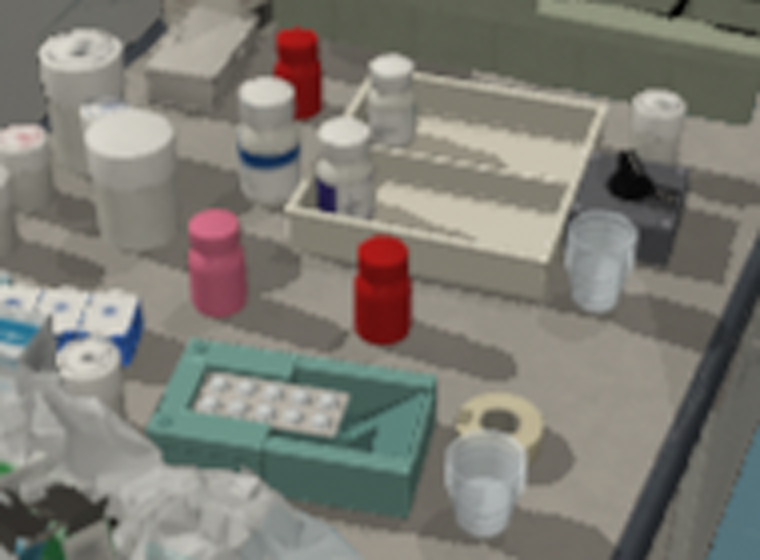

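Both compartments are visible. The left bottle has a dark purple patch, so its band isn't clearly readable yet. Tray and box corners read well. Next I'll compute poses and bottle heights.

```bash
python3 - <<'E'
from h import *
p,d,c=load("top0")
px=lambda u,v:(240+u/4-.4,145+v/4-.4)
def rect(cs,z,L,Wd):
    m=np.array([[L/2,Wd/2],[L/2,-Wd/2],[-L/2,Wd/2],[-L/2,-Wd/2]])
    w=np.array([onplane(c,*px(*k),z)[:2] for k in cs])
    A=m-m.mean(0);B=w-w.mean(0);th=np.arctan2((A[:,0]*B[:,1]-A[:,1]*B[:,0]).sum(),(A*B).sum())
    Rm=np.array([[np.cos(th),-np.sin(th)],[np.sin(th),np.cos(th)]]);t=w.mean(0)
    return t,th,Rm,(w-(m@Rm.T+t)).round(1).tolist()
t,th,Rm,e=rect([(52,165),(180,140),(97,402),(228,377)],39,160,86);print("tray",t.round(1),np.degrees(th).round(1),e)
for n,x in(("lip",None),):pass
t2,th2,R2,e2=rect([(408,120),(720,84),(442,410),(762,372)],36,188,204);print("box",t2.round(1),np.degrees(th2).round(1),e2)
print("dial",R2@[-132,0]+t2,"knob px",onplane(c,*px(611,447),58))
a=onplane(c,*px(594,461),58);b=onplane(c,*px(635,432),58);v=R2.T@(b-a)[:2];print("dialangle cw",np.arctan2(-v[1],v[0]))
print("L",R2@[-37,50]+t2,"R",R2@[-37,-50]+t2)
print("strip corners z39",[(Rm.T@(onplane(c,*px(*k),39)[:2]-t)).round(1).tolist() for k in[(92,184),(150,177),(114,321),(173,311)]])
P=cloud(d,c)
for n,k in dict(botL=(489,142),botR=(656,128),red=(328,270),cups=(124,460),tape=(222,440),pots=(470,457),vialf=(742,440),vial=(70,83)).items():
    u,v=map(int,px(*k));q=P[v-2:v+3,u-2:u+3].reshape(-1,3);print(n,np.median(q,0).round(0), q[:,2].max().round(0))
E
```

```text
tray [566.9  86.5] 12.1 [[-0.6, -0.2], [-1.6, 0.3], [1.7, 0.0], [0.5, -0.1]]
box [ 585.7 -201.1] 7.2 [[1.0, 0.7], [0.6, -0.5], [-1.2, 1.2], [-0.4, -1.4]]
dial [ 454.75334337 -217.552848  ] knob px [ 456.05613853 -215.790327     58.        ]
dialangle cw 1.0772987775769967
L [ 542.76799614 -156.08398679] R [ 555.25224061 -255.3016447 ]
strip corners z39 [[61.7, 19.6], [58.5, -18.5], [-29.2, 22.2], [-30.6, -16.6]]
botL [ 647. -136.   77.] 84.0
botR [ 658. -242.   71.] 74.0
red [566. -36.  67.] 71.0
cups [446.  98.  18.] 23.0
tape [459.  35.  -1.] 3.0
pots [ 451. -129.   27.] 32.0
vialf [ 463. -297.   60.] 63.0
vial [686. 131.  63.] 70.0
```

Heights and diameters say plain on the left (77 mm) and green on the right (71 mm). I'll confirm that with the wrist camera while heading for the dial.

```bash
python3 -m pendant '[1,-0.025,0.0185,0,0, 1,-0.025,0.0185,0,0, 1,-0.025,0.0185,0,0, 1,-0.025,0.0185,0,0, 1,-0.025,0.0185,0,0, 1,-0.025,0.0185,0,0, 1,-0.025,0.0185,0,0, 0.2,-0.025,0.0185,0,0, 0.2,-0.025,0.0185,0,0, 0.2,-0.025,0.0185,0,0, 0.2,-0.025,0.0185,0,0, 0.2,-0.025,0.0185,0,0, 0.2,-0.025,0.0185,0,0, 0.2,-0.025,0.0185,0,0, 0.2,0,0,0.025,0, 0.2,0,0,0.025,0, 0.2,0,0,0.025,0, 0.2,0,0,0,0]'
python3 - <<'E'
from h import *
p,d,c=snap("wrist","w1"); print(state()["ee_pos"],state()["orientation"],c[0],proj(c,[656,-242,40]),proj(c,[647,-136,40]))
cv2.imwrite("pics/w1r.png",cv2.resize(p[::-1,::-1,::-1],(800,500)))
E
```

```text
clock: 1.9
ee_pos: [454.6, -216.1, 120.9]
orientation: [-0.004, -0.181, 0.983, 0.002]
force: [-0.1, 0.2, 0.0]
width: 51.0
finger_force: 0.0
[ 456.2755336  -216.81867991  123.07890546] [-2.08717395e-03 -1.81437709e-01  9.83400002e-01  6.62107296e-04] 323.25973353105593 (np.float64(215.46681791024065), np.float64(374.1405387521338)) (np.float64(321.7230092192009), np.float64(398.16901730407477))
```

View pics/w1r.png

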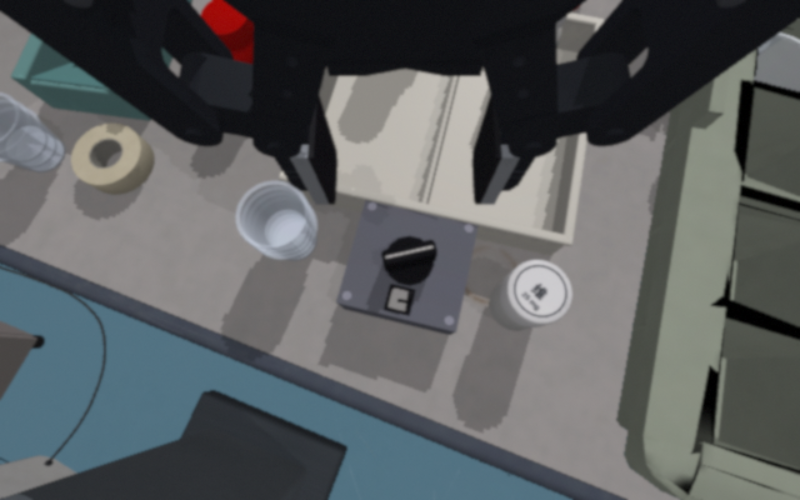

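The wrist view (turned upright) shows the knob's white line from (386,256) to (434,243). The bottles are hidden by the gripper, so I'll check them later. Now measuring the dial.

```bash
python3 - <<'E'
from h import *
p,d,c=load("w1")
q=lambda x,y:(639-x*.8,399-y*.8)
a=onplane(c,*q(386,256),58);b=onplane(c,*q(434,243),58)
print("knob",(a+b)/2,np.degrees(np.arctan2(b[1]-a[1],b[0]-a[0])))
print("window z34",onplane(c,*q(399,300),34))
for n,k in dict(RL=(366,199),RR=(478,228),FL=(338,304),FR=(452,333)).items(): print(n,onplane(c,*q(*k),34).round(1))
s=state();o=s["orientation"];X=R.from_quat([o[1],o[2],o[3],o[0]]).as_matrix();print(X.round(3).tolist(),s["ee_pos"])
E
```

```text
knob [ 455.43920171 -219.33848628   58.        ] -53.52755553771685
window z34 [ 427.27643639 -222.44679861   34.        ]
RL [ 485.2 -175.5   34. ]
RR [ 492.5 -255.1   34. ]
FL [ 410.7 -186.3   34. ]
FR [ 419.5 -261.6   34. ]
[[-0.934, -0.357, -0.004], [-0.357, 0.934, 0.001], [0.004, 0.002, -1.0]] [ 456.2755336  -216.81867991  123.07890546]
```

```bash
python3 -m pendant '[0,0.001,-0.002,0.01,0, 0,0,0,0,8.4, 0,0,0,0,8.4, 0,0,0,0,8.4, 0,0,0,0,8.4, 0,0,0,0,8.4, 0,0,0,0,8.4, 0,0,0,0,8.4, 0,0,0,0,8.4, 0,0,0,0,7.8, 0,0,0,0.02,0, 0,0,0,0.02,0, 0,0,0,0.015,0, 0,0,0,0.01,0, 0,0,0,0.005,0, 0,0,0,0,0, 0,0,0,0,0]' 30
python3 - <<'E'
from h import *
for i in range(1):
  s=state();o=s["orientation"];X=R.from_quat([o[1],o[2],o[3],o[0]]).as_matrix();print(np.degrees(np.arctan2(X[1,0],X[0,0])),s["qpos"])
E
```

```text
clock: 3.65
ee_pos: [458.0, -219.4, 45.1]
orientation: [0.001, 0.455, 0.891, 0.0]
force: [0.5, -0.6, 1.0]
width: 42.8
finger_force: 0.0
125.91325642672851 [-1.26542845e-01  3.62105195e-01 -4.78286856e-01  3.29955838e-04
 -7.28879476e-01 -2.38849061e+00]
```

```bash
python3 -m pendant '[0,0.002,-0.002,-0.03,0, 0,0,0,0,-8.55, 0,0,0,0,-8.55, 0,0,0,0,-8.55, 0,0,0,0,-8.55, 0,0,0,0,-8.55, 0,0,0,0,-8.55, 0,0,0,0,-8.55, 0,0,0,0,-8.55, 0,0,0,0,-8.55, 0,0,0,0,-8.55, 0,0,0,0,-8.55, 0,0,0,0,-8.55, 0,0,0,0,-8.55, 0,0,0,0,-8.55, 0,0,0,0,-8.55, 0,0,0,0,-8.55, 0,0,0,0,-8.55, 0,0,0,0,-8.55, 0,0,0,0,-8.55]' 30
python3 -m pendant '[0,0,0,0,-8.55, 0,0,0,0,-8.5, 0,0,0,0,0, 0,0,0,0,0]'
python3 - <<'E'
from h import *
s=state();o=s["orientation"];X=R.from_quat([o[1],o[2],o[3],o[0]]).as_matrix();print(np.degrees(np.arctan2(X[1,0],X[0,0])),s["qpos"],s["ee_pos"])
p,d,c=snap("wrist","w2"); print(proj(c,[454.5,-218.5,58]),proj(c,[656,-242,50]))
E
```

```text
clock: 5.65
ee_pos: [455.2, -218.9, 75.4]
orientation: [-0.0, 0.813, -0.583, 0.001]
force: [-0.1, -0.3, -0.0]
width: 42.9
finger_force: 0.0
clock: 6.05
ee_pos: [454.9, -218.9, 75.0]
orientation: [-0.0, 0.888, -0.46, 0.001]
force: [-0.7, 0.2, -0.0]
width: 42.6
finger_force: 0.0
-54.77201170701148 [-1.26306272e-01  3.15114499e-01 -4.53085167e-01  6.81419504e-05
 -8.01320493e-01  7.41103686e-01] [ 454.90120244 -218.86383565   75.0087312 ]
(np.float64(313.9744070506599), np.float64(218.09970730835013)) (np.float64(34.03633598402945), np.float64(-23.920772990537642))
```

View pics/w2.png

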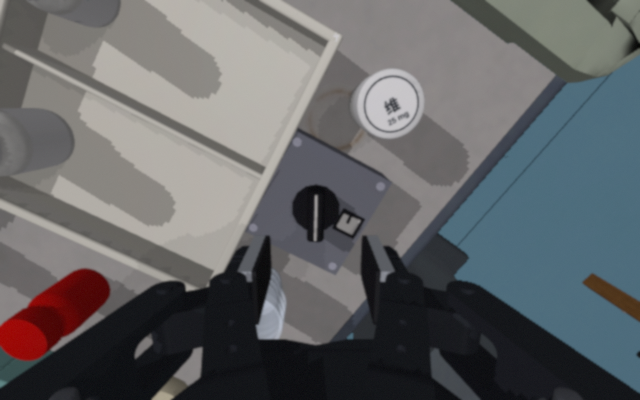

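The knob bar is upright in the picture and centred between the fingers at x≈316. I'll descend, grip and turn about 42°.

```bash
python3 -m pendant '[0,0,0,0.02,0, 0,0,0,0.013,0, -1,0,0,0,0, -1,0,0,0,0, -1,0,0,0,0, -1,0,0,0,0, -1,0,0,0,0, -1,0,0,0,0, -1,0,0,0,0]' 30
python3 -m pendant '[-1,0,0,0,6, -1,0,0,0,6, -1,0,0,0,6, -1,0,0,0,6, -1,0,0,0,6, -1,0,0,0,6, -1,0,0,0,6, -1,0,0,0,0, -1,0,0,0,0]'
python3 -m pendant '[0,0,0,0,0, 0,0,0,0,0, 0,0,0,0,0, 0,0,0,0,0, 0,0,0,-0.02,0, 0,0,0,-0.03,0, 0,0,0,-0.04,0, 0,0,0,0,0]'
python3 - <<'E'
from h import *
s=state();o=s["orientation"];X=R.from_quat([o[1],o[2],o[3],o[0]]).as_matrix();print(np.degrees(np.arctan2(X[1,0],X[0,0])),s["qpos"],s["ee_pos"])
p,d,c=snap("wrist","w3"); u,v=map(int,proj(c,[454.5,-218.5,50])); print(u,v)
a=cv2.resize(p[max(v-60,0):v+60,u-60:u+60,::-1],(500,500),interpolation=cv2.INTER_CUBIC)
p,d,c=snap("scene","s3"); b=cv2.resize(p[150:210,295:345,::-1],(300,360),interpolation=cv2.INTER_CUBIC)
o=np.zeros((500,800,3),np.uint8);o[:,:500]=a;o[:360,500:]=b;cv2.imwrite("pics/w3c.png",o)
E
```

```text
clock: 7.0
ee_pos: [454.7, -218.8, 41.6]
orientation: [-0.0, 0.889, -0.459, 0.0]
force: [-0.3, 0.2, 0.5]
width: -0.2
finger_force: 0.0
clock: 7.9
ee_pos: [454.6, -218.8, 41.4]
orientation: [0.0, -0.666, 0.746, -0.0]
force: [0.2, -0.1, 0.1]
width: 0.2
finger_force: 0.0
clock: 8.7
ee_pos: [458.5, -219.9, 136.9]
orientation: [0.003, -0.666, 0.746, -0.005]
force: [0.5, -0.4, 0.1]
width: 42.8
finger_force: 0.0
-96.50906091238247 [-0.12625925  0.2391998  -0.37545263  0.00227182 -0.9444067   0.01134536] [ 458.47704483 -219.88986209  136.89460609]
320 191
```

View pics/w3c.png

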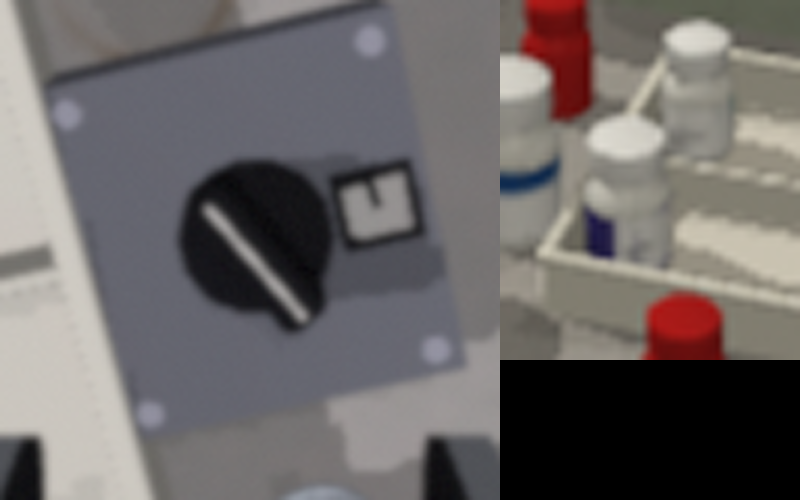

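The fingers closed on nothing: width is about 0 and the knob hasn't turned. I'll check the heights using the depth image.

```bash
python3 - <<'E'
from h import *
for t in("w2","w3"):
    p,d,c=load(t);P=cloud(d,c)
    f,cx,cy,W=c;print(t,W[:3,3].round(1))
    m=(np.hypot(P[...,0]-454.5,P[...,1]+218.5)<20)&(d>0)
    print(np.percentile(P[m][:,2],[1,10,50,90,99]).round(1), m.sum())
    z=P[m];h=z[(z[:,2]>48)&(z[:,2]<66)];print(len(h),h.mean(0).round(1))
    print("housing",np.median(P[(np.hypot(P[...,0]-470,P[...,1]+245)<8)&(d>0)],0), "bench",np.median(P[(np.hypot(P[...,0]-430,P[...,1]+310)<10)&(d>0)],0))
p,d,c=load("w3");u,v=320,191
print(d[v-30:v+31:6,u-30:u+31:6].round(0))
s=state();print(s["ee_pos"],s["force"])
E
```

```text
w2 [ 492.3 -274.3  249.6]
[ 33.4  39.3 186.6 196.1 198.3] 8695
913 [ 455.1 -220.7   57.4]
housing [ 470.15270419 -245.11617339   34.10310533] bench [ 4.22423471e+02 -3.11099619e+02  3.49961100e-02]
w3 [ 447.7 -286.7  311.6]
[ 33.5  40.5 249.2 258.1 260.2] 8178
592 [ 454.  -220.4   57.1]
housing [ 470.58582939 -239.57806644  256.91850459] bench [ 4.29713710e+02 -3.10258146e+02 -4.40649710e-02]
[[279. 278. 279. 279. 279. 279. 278. 280. 280. 279. 280.]
 [281. 282. 281. 282. 281. 281. 281. 280. 280. 282. 281.]
 [284. 283. 283. 282. 269. 276. 277. 278. 282. 281. 286.]
 [283. 284. 284. 260. 259. 272. 278. 277. 282. 287. 287.]
 [285. 284. 285. 259. 260. 261. 277. 279. 278. 289. 290.]
 [288. 287. 287. 281. 262. 261. 263. 281. 279. 286. 286.]
 [289. 288. 289. 281. 282. 263. 263. 264. 288. 289. 288.]
 [290. 290. 288. 289. 284. 283. 264. 265. 289. 290. 290.]
 [291. 290. 291. 291. 292. 291. 291. 265. 292. 291. 292.]
 [292. 293. 294. 293. 293. 293. 293. 294. 291. 292. 292.]
 [295. 295. 294. 294. 295. 294. 295. 293. 294. 294. 293.]]
[ 454.93175598 -218.73093119  132.26551207] [-0.28173983  0.51368854 -1.44460772]
```

```bash
python3 -m pendant '[-1,0,0,0,0, -1,0,0,0,0, -1,0,0,0,0, -1,0,0,0,0, -1,0,0,0,0]'
python3 - <<'E'
from h import *
p,d,c=snap("wrist","w4"); print(c[3][:3,3], state()["ee_pos"], proj(c,state()["ee_pos"]))
m=camera_model("wrist");T=np.array(m["T_tool_cam"])
P=cloud(d,(c[0],c[1],c[2],T)); k=(abs(P[...,0])<30)&(abs(P[...,1])<40)&(P[...,2]>-70)&(P[...,2]<25)&(d>0)
q=P[k];print(len(q),q.min(0),q.max(0));vv,uu=np.where(k);print(uu.min(),uu.max(),vv.min(),vv.max())
cv2.imwrite("pics/w4c.png",p[100:400,170:470,::-1])
E
```

```text
clock: 9.3
ee_pos: [454.4, -218.8, 131.0]
orientation: [-0.0, -0.665, 0.747, 0.0]
force: [-0.1, -0.2, -0.3]
width: -0.1
finger_force: 0.0
[ 445.63767678 -286.13837295  305.5328632 ] [ 454.45560139 -218.79489463  131.11853199] (np.float64(313.67652469745633), np.float64(228.50141216495652))
2328 [-11.0537461  -12.55679168 -69.99891563] [ 12.35728938  14.68641739 -35.14921052]
280 351 234 321
```

View pics/w4c.png

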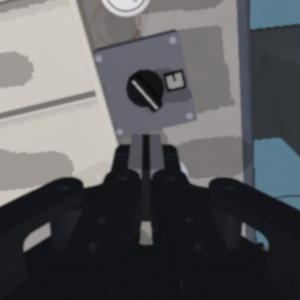

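```bash
python3 - <<'E'
from h import *
m=camera_model("wrist");T=np.array(m["T_tool_cam"])
p,d,c=load("w4");P=cloud(d,(c[0],c[1],c[2],T))
for u in(303,308,330):
    print(u);print([(v,int(d[v,u]),*P[v,u].round(0).astype(int).tolist()) for v in range(222,262,3)])
for t in("w2",):
    p,d,c=load(t);P=cloud(d,(c[0],c[1],c[2],T));print([(v,*P[v,262].round(0).astype(int).tolist()) for v in range(225,300,5)])
print(state()["qpos"])
E
```

```text
303
[(222, 287, -31, -10, 97), (225, 288, -34, -10, 97), (228, 289, -37, -10, 97), (231, 291, -40, -10, 98), (234, 147, 12, -5, -37), (237, 145, 11, -5, -39), (240, 140, 12, -4, -44), (243, 138, 12, -4, -47), (246, 135, 12, -4, -50), (249, 133, 11, -4, -52), (252, 129, 12, -4, -56), (255, 126, 12, -4, -59), (258, 125, 11, -4, -60), (261, 121, 12, -4, -64)]
308
[(222, 288, -32, -6, 97), (225, 288, -34, -6, 97), (228, 291, -38, -6, 98), (231, 291, -41, -6, 98), (234, 148, 11, -2, -36), (237, 145, 11, -2, -40), (240, 140, 12, -2, -44), (243, 138, 12, -2, -47), (246, 135, 11, -2, -49), (249, 133, 11, -2, -52), (252, 129, 12, -2, -56), (255, 126, 12, -2, -58), (258, 124, 12, -2, -61), (261, 120, 12, -2, -65)]
330
[(222, 287, -32, 14, 97), (225, 289, -35, 14, 97), (228, 289, -37, 14, 97), (231, 326, -54, 16, 130), (234, 328, -57, 16, 131), (237, 144, 12, 7, -41), (240, 139, 12, 7, -45), (243, 140, 11, 7, -45), (246, 135, 11, 7, -49), (249, 132, 11, 7, -53), (252, 129, 12, 7, -56), (255, 127, 12, 7, -58), (258, 124, 12, 7, -61), (261, 122, 11, 7, -63)]
[(225, -13, -37, 41), (230, -17, -37, 40), (235, 12, -23, -38), (240, 12, -22, -45), (245, 12, -21, -49), (250, 12, -21, -54), (255, 11, -20, -57), (260, 9, -20, -58), (265, 7, -20, -57), (270, 5, -20, -58), (275, 3, -20, -58), (280, 1, -20, -59), (285, -1, -20, -60), (290, -3, -20, -60), (295, -4, -20, -61)]
[-1.26312638e-01  2.45495144e-01 -3.82579511e-01  3.10172177e-06
 -9.43320466e-01  1.11142401e-02]
```

The wrist depth shows the pads physically ending about 35 mm short of the reported TCP, which explains closing above the knob. I'll retry about 30 mm lower and watch the force.

```bash
python3 -m pendant '[0,0,0,0,-8.4, 0,0,0,0,-8.4, 0,0,0,0,-8.4, 0,0,0,0,-8.4, 0,0,0,0,-8.4, 0,0,0,0.04,0, 0,0,0,0.03,0, 0,0,0,0.02,0, 0,0,0,0.01,0, 0,0,0,0.01,0, 0,0,0,0,0]' 30
python3 -m pendant '[0,0,0,0.005,0, 0,0,0,0.004,0, -1,0,0,0,0, -1,0,0,0,0, -1,0,0,0,0, -1,0,0,0,0, -1,0,0,0,0, -1,0,0,0,0]'
```

```text
clock: 10.45
ee_pos: [454.2, -218.7, 20.7]
orientation: [0.0, 0.889, -0.459, -0.001]
force: [-0.5, 0.6, 0.7]
width: 42.9
finger_force: 0.0
clock: 11.25
ee_pos: [455.0, -218.7, 12.8]
orientation: [-0.0, 0.889, -0.459, 0.0]
force: [0.5, 3.6, 4.1]
width: 9.7
finger_force: 34.0
```

Gripped. Turning.

```bash
python3 -m pendant '[-1,0,0,0,6, -1,0,0,0,6, -1,0,0,0,6, -1,0,0,0,6, -1,0,0,0,6, -1,0,0,0,6, -1,0,0,0,6, -1,0,0,0,0, -1,0,0,0,0]'
python3 -m pendant '[0,0,0,0,0, 0,0,0,0,0, 0,0,0,0,0, 0,0,0,0,0, 0,0,0,-0.02,0, 0,0,0,-0.03,0, 0,0,0,-0.04,0, 0,0,0,-0.04,0, 0,0,0,0,0, 0,0,0,0,0]'
python3 - <<'E'
from h import *
p,d,c=snap("wrist","w5"); P=cloud(d,c)
m=(np.hypot(P[...,0]-454.5,P[...,1]+219.5)<22)&(P[...,2]>51)&(P[...,2]<63)&(d>0)
q=P[m][:,:2];r=cv2.minAreaRect(q.astype(np.float32));u_,s_,v_=np.linalg.svd(q-q.mean(0));print(r,np.degrees(np.arctan2(v_[0,1],v_[0,0])),q.mean(0))
u,v=map(int,proj(c,[445,-219,50]))
cv2.imwrite("pics/w5c.png",np.rot90(cv2.resize(p[v-50:v+50,u-60:u+60,::-1],(600,500),interpolation=cv2.INTER_CUBIC)))
s=state();o=s["orientation"];X=R.from_quat([o[1],o[2],o[3],o[0]]).as_matrix();print(np.degrees(np.arctan2(X[1,0],X[0,0])),s["ee_pos"],s["qpos"])
E
```

```text
clock: 12.15
ee_pos: [455.1, -218.7, 12.8]
orientation: [0.0, -0.666, 0.746, -0.0]
force: [0.9, 4.3, 4.6]
width: 10.1
finger_force: 34.1
clock: 13.15
ee_pos: [454.7, -218.8, 143.1]
orientation: [0.001, -0.665, 0.747, -0.001]
force: [-0.1, -0.0, -0.3]
width: 42.5
finger_force: 0.0
((454.04290771484375, -219.46331787109375), (33.750911712646484, 10.72620677947998), 82.47040557861328) 83.06404940308843 [ 454.07707393 -220.30602889]
-96.62389958271814 [ 453.76058269 -218.59234605  141.81351386] [-1.26464915e-01  2.32913541e-01 -3.68745902e-01 -6.81292545e-04
 -9.70193551e-01  1.12416814e-02]
```

View pics/w5c.png

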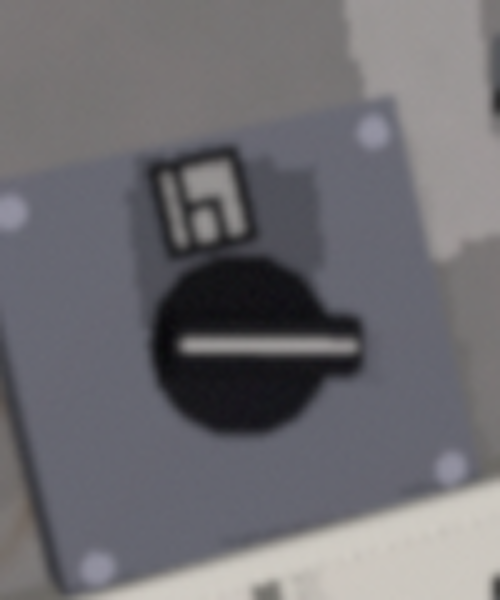

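The 4 stands in the window (seen upside down from behind), and the bar angle gives about 1.81 rad, so the dial is done. On to the strip tray.

```bash
python3 -m pendant '[-1,0,0,0,8.5, -1,0,0,0,8.5, -1,0,0,0,8.5, -1,0,0,0,8.5, -1,0,0,0,8.5, -1,0,0,0,8.5, -1,0,0,0,8.5, -1,0,0,0,8.5, -1,0,0,0,3.3, -1,-0.0155,0.0275,0,0, -1,-0.0155,0.0275,0,0, -1,-0.0155,0.0275,0,0, -1,-0.0155,0.0275,0,0, -1,-0.0155,0.0275,0,0, -1,-0.0155,0.0275,0,0, -1,-0.0155,0.0275,0,0, -1,-0.0155,0.0275,0,0, -1,-0.0155,0.0275,0,0, -1,-0.0155,0.0275,0,0]'
python3 -m pendant '[-1,0,0,0,0, -1,0,0,0,0]'
python3 - <<'E'
from h import *
p,d,c=snap("wrist","w6"); print(proj(c,[549.3,82.7,39]))
cv2.imwrite("pics/w6r.png",np.ascontiguousarray(p[::-1,::-1,::-1]))
s=state();o=s["orientation"];X=R.from_quat([o[1],o[2],o[3],o[0]]).as_matrix();print(np.degrees(np.arctan2(X[1,0],X[0,0])),s["ee_pos"],s["qpos"])
E
```

```text
clock: 15.1
ee_pos: [547.4, 83.4, 140.2]
orientation: [-0.002, -0.105, 0.994, -0.001]
force: [0.1, -0.8, -0.4]
width: 0.2
finger_force: 0.0
clock: 15.3
ee_pos: [547.3, 82.6, 140.3]
orientation: [-0.002, -0.106, 0.994, -0.001]
force: [-0.3, -0.1, 0.2]
width: 0.2
finger_force: 0.0
(np.float64(315.5129802024914), np.float64(189.75537893860155))
-167.8965467534035 [547.30165845  82.04756274 140.72649356] [ 4.41550246e-01  3.16284780e-01 -2.52289106e-01 -3.36409751e-04
 -1.00599050e+00 -1.80091977e+00]
```

View pics/w6r.png

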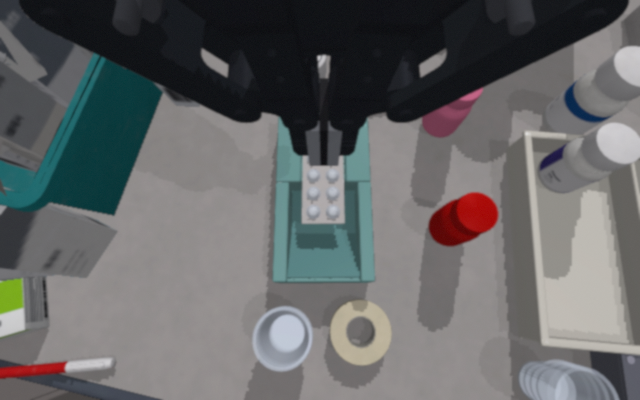

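The strip's front end is at (303–344, 222) in the upright view and the tray's front corners at (273,282) and (375,281). I'll refine the press point from these.

```bash
python3 - <<'E'
from h import *
p,d,c=load("w6");q=lambda x,y:(639-x,399-y)
for n,k in dict(stripFL=(303,223),stripFR=(344,222),trayFL=(273,282),trayFR=(375,281),tip=(323,163)).items():print(n,onplane(c,*q(*k),39).round(1))
P=cloud(d,c);v,u=399-200,639-323;print(P[v-3:v+4,u-3:u+4].reshape(-1,3).mean(0))
print("rgb patch",p[399-165,639-553],p[399-178,639-545])
E
```

```text
stripFL [533.5  97.5  39. ]
stripFR [541.9  62.8  39. ]
trayFL [479.6 110.6  39. ]
trayFR [498.2  27.9  39. ]
tip [591.9  92.3  39. ]
[558.6928719   85.16611024  34.64413933]
rgb patch [107 106 109] [105 104 106]
```

```bash
python3 -m pendant '[-1,-0.002,0,0.03,0, -1,0,0,0.03,0, -1,0,0,0.03,0, -1,0,0,0.02,0, -1,0,0,0.01,0, -1,0,0,0.01,0, -1,0,0,0,0]'
python3 -m pendant '[-1,0,0,0.004,0, -1,0,0,0.004,0, -1,0,0,0.003,0, -1,0,0,0,0]'
python3 -m pendant '[-1,0,0,0.003,0, -1,0,0,0.003,0, -1,0,0,0,0]'
```

```text
clock: 16.05
ee_pos: [549.7, 82.3, 11.6]
orientation: [-0.001, -0.105, 0.994, -0.0]
force: [0.2, -0.5, 0.6]
width: 0.1
finger_force: 0.0
clock: 16.45
ee_pos: [550.3, 83.0, 1.3]
orientation: [-0.0, -0.105, 0.994, 0.0]
force: [0.4, -0.4, 0.7]
width: 0.2
finger_force: 0.0
clock: 16.75
ee_pos: [550.1, 82.9, -5.0]
orientation: [-0.0, -0.105, 0.994, -0.0]
force: [-0.6, -0.2, 1.1]
width: -0.1
finger_force: 0.0
```

```bash
python3 -m pendant '[-1,0,0,0.003,0, -1,0,0,0.002,0, -1,0,0,0,0]'
python3 -m pendant '[-1,0,0,0.003,0, -1,0,0,0.002,0, -1,0,0,0,0]'
python3 - <<'E'
from h import *
p,d,c=snap("scene","s7");P=cloud(d,c)
L=P.reshape(-1,3);t=np.array([566.9,86.5]);a=np.radians(12.1);X=(L[:,:2]-t)@np.array([[np.cos(a),-np.sin(a)],[np.sin(a),np.cos(a)]])
for x0 in range(-30,70,10):
    k=(abs(X[:,0]-x0)<4)&(abs(X[:,1])<15);print(x0,k.sum(),L[k,2].max().round(0) if k.any() else None, np.median(L[k,2]).round(0) if k.any() else None)
print(state()["ee_pos"],state()["force"])
E
```

```text
clock: 17.05
ee_pos: [550.5, 83.0, -9.3]
orientation: [0.0, -0.106, 0.994, -0.0]
force: [-1.1, -0.7, 3.7]
width: -0.2
finger_force: 1.4
clock: 17.35
ee_pos: [550.8, 83.0, -10.1]
orientation: [0.001, -0.106, 0.994, -0.0]
force: [-11.0, 0.1, 29.3]
width: 0.1
finger_force: 14.4
-30 94 384.0 76.0
-20 76 384.0 50.0
-10 53 384.0 382.0
0 56 384.0 207.0
10 51 381.0 38.0
20 54 375.0 48.0
30 38 56.0 53.0
40 45 66.0 62.0
50 24 68.0 37.0
60 32 41.0 36.0
[550.7892365   83.02173795 -10.06970922] [-11.17006626  -0.68246284  29.90460404]
```

The end meets the floor and the strip is tilted. I'll retreat gently and look.

```bash
python3 -m pendant '[-1,0,0,-0.004,0, -1,0,0,0,0, -1,0,0,-0.004,0, -1,0,0,-0.006,0, -1,0,0,-0.01,0, -1,0,0,-0.02,0, -1,0.01,0,-0.03,0, -1,0.02,0,-0.04,0, 0.5,0,0,-0.03,0, 0.5,0,0,0,0, 0.5,0,0,0,0]'
python3 - <<'E'
from h import *
p,d,c=snap("wrist","w8"); cv2.imwrite("pics/w8r.png",np.ascontiguousarray(p[::-1,::-1,::-1]))
ps,ds,cs=snap("scene","s8")
t=np.array([566.9,86.5]);a=np.radians(12.1);Rm=np.array([[np.cos(a),-np.sin(a)],[np.sin(a),np.cos(a)]])
for dd,cc in((d,c),(ds,cs)):
  L=cloud(dd,cc)[dd>0];X=(L[:,:2]-t)@Rm
  for x0 in range(-30,70,10):
    k=(abs(X[:,0]-x0)<2)&(abs(X[:,1])<15)&(L[:,2]<90);z=L[k,2];print(x0,k.sum(),np.percentile(z,[20,50,95]).round(0) if k.any() else None)
print(state()["ee_pos"],state()["force"])
E
```

```text
clock: 18.5
ee_pos: [521.3, 76.9, 130.3]
orientation: [0.001, -0.105, 0.994, 0.001]
force: [-0.4, 0.2, -0.8]
width: 43.4
finger_force: 0.0
-30 127 [5. 6. 7.]
-20 159 [12. 16. 18.]
-10 208 [19. 20. 27.]
0 148 [27. 27. 29.]
10 137 [35. 38. 40.]
20 219 [42. 46. 49.]
30 253 [49. 50. 57.]
40 157 [57. 58. 60.]
50 0 None
60 49 [37. 38. 40.]
-30 9 [ 6.  8. 10.]
-20 13 [11. 14. 19.]
-10 18 [19. 19. 27.]
0 13 [28. 29. 30.]
10 16 [34. 38. 41.]
20 18 [43. 46. 50.]
30 19 [48. 50. 52.]
40 23 [37. 59. 61.]
50 9 [34. 35. 37.]
60 15 [34. 36. 37.]
[520.32073033  76.46312043 128.42829322] [-0.09840089  0.12469767 -0.84816435]
```

The strip stays propped at about 36°: its top is 27 mm high at tray x=0 and 57 mm at x=40. Gripping it at tray x≈37.

```bash
python3 -m pendant '[0.35,-0.028,0,0,0, 0.35,-0.028,0,0,0, 0.35,-0.028,0,0,0, 0.35,0,0,0.03,0, 0.35,0,0,0.03,0, 0.35,0,0,0.03,0, 0.35,0,0,0.02,0, 0.35,0,0,0.01,0, 0.35,0,0,0,0]' 20
python3 -m pendant '[0.35,0,0,0.004,0, 0.35,0,0,0.003,0, -1,0,0,0,0, -1,0,0,0,0, -1,0,0,0,0, -1,0,0,0,0, -1,0,0,0,0]'
```

```text
clock: 19.5
ee_pos: [601.7, 93.6, 6.8]
orientation: [-0.003, -0.105, 0.994, -0.001]
force: [-0.2, -0.1, -0.4]
width: 58.0
finger_force: 0.0
clock: 20.2
ee_pos: [605.9, 95.1, 6.0]
orientation: [0.003, -0.106, 0.994, 0.0]
force: [-0.3, 0.4, 8.7]
width: 37.5
finger_force: 23.5
```

```bash
python3 -m pendant '[-1,0,0,-0.008,0, -1,0,0,-0.01,0, -1,0,0,-0.015,0, -1,0,0,-0.02,0, -1,0,0,-0.03,0, -1,0,0,-0.03,0, -1,0,0,-0.03,0, -1,0,0,0,0]'
python3 - <<'E'
from h import *
p,d,c=snap("wrist","w9"); cv2.imwrite("pics/w9r.png",np.ascontiguousarray(p[::-1,::-1,::-1]))
s=state();print(s["ee_pos"],s["width"],s["force"])
m=camera_model("wrist");T=np.array(m["T_tool_cam"]);P=cloud(d,(c[0],c[1],c[2],T))
for x0 in range(-10,90,8):
    k=(abs(P[...,0]-x0)<2)&(abs(P[...,1])<12)&(P[...,2]<60)&(P[...,2]>-60)&(d>0);print(x0,k.sum(),np.percentile(P[k][:,2],[5,50,80]).round(0) if k.any() else "")
E
```

```text
clock: 21.0
ee_pos: [606.2, 95.1, 151.5]
orientation: [0.005, -0.106, 0.994, 0.001]
force: [0.7, -0.8, 0.0]
width: 37.7
finger_force: 20.2
[604.54576708  94.83240673 148.73395558] 37.43196050621002 [-0.19428738  0.02904944 -0.7894129 ]
-10 0 
-2 602 [-54. -53. -52.]
6 737 [-53. -51. -47.]
14 475 [-43. -42. -41.]
22 704 [-41. -36. -34.]
30 468 [-34. -32. -29.]
38 511 [-28. -23. -22.]
46 460 [-23. -21. -17.]
54 387 [-13. -11. -10.]
62 415 [-12.  -9.  -4.]
70 0 
78 0 
86 0
```

View pics/w9r.png

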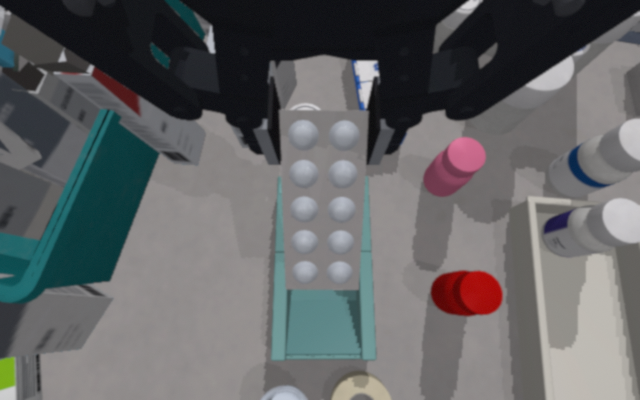

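The strip is held well, with the held end up and the low end about level with the reported TCP. I'll move across and check the right-hand bottle on the way.

```bash
python3 -m pendant '[-1,0.013,-0.025,0,0, -1,0.013,-0.025,0,0, -1,0.013,-0.025,0,0, -1,0.013,-0.025,0,0, -1,0.013,-0.025,0,0, -1,0.013,-0.025,0,0, -1,0.013,-0.025,0,0, -1,0.013,-0.025,0,0, -1,0,0,0,5, -1,0,0,0,0, -1,0,0,0,0]'
python3 - <<'E'
from h import *
p,d,c=load("w9");hsv=cv2.cvtColor(p,cv2.COLOR_RGB2HSV);print("L patch",p[399-232,639-556],p[399-226,639-553])
p,d,c=snap("wrist","w10");r=np.ascontiguousarray(p[::-1,::-1,::-1]);cv2.imwrite("pics/w10r.png",r)
u,v=proj(c,[657,-242,40]);print(639-u,399-v,state()["ee_pos"])
# dark greenish pixels near the right bottle
P=cloud(d,c);print("x")
for n,(bx,by) in dict(R=(657,-242),L=(647,-136)).items():
    for t in("w10","s8"):
        pp,dd,cc=load(t);PP=cloud(dd,cc);k=(np.hypot(PP[...,0]-bx,PP[...,1]-by)<30)&(PP[...,2]>8)&(PP[...,2]<60)&(dd>0)
        q=pp[k].astype(int);s=q.max(1)-q.min(1);j=np.argsort(-s)[:30] if len(q) else [];print(n,t,k.sum(),q[j].mean(0).round() if len(q) else "")
E
```

```text
clock: 22.15
ee_pos: [543.0, -122.9, 144.8]
orientation: [-0.001, -0.063, 0.998, 0.0]
force: [-0.2, 0.4, -1.3]
width: 37.3
finger_force: 20.2
L patch [106 104 108] [31 26 66]
459.6246122764925 114.2437257046974 [ 543.1694487  -122.68737681  144.9371166 ]
x
R w10 1094 [54. 72. 71.]
R s8 3 [89. 86. 79.]
L w10 166 [164. 161. 155.]
L s8 38 [131. 128. 115.]
```

View pics/w10r.png

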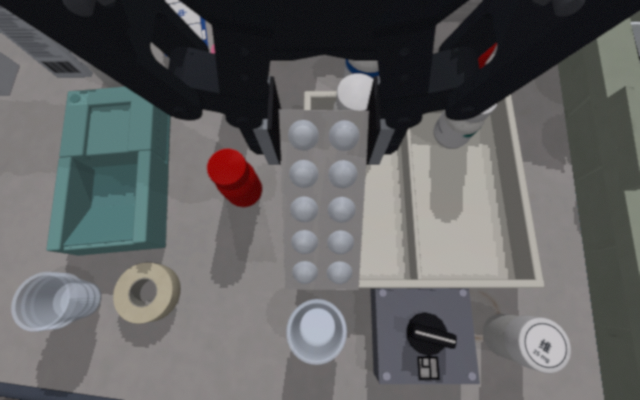

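A dark-green band shows on the right-hand bottle at (470,133), so the strip goes in the right compartment. The dial shows 4. Moving over and descending.

```bash
python3 -m pendant '[-1,-0.0056,-0.0224,0,0, -1,-0.0056,-0.0224,0,0, -1,-0.0056,-0.0224,0,0, -1,-0.0056,-0.0224,0,0, -1,-0.0056,-0.0224,0,0, -1,-0.0056,-0.0224,0,0, -1,0,0,0.03,0, -1,0,0,0.03,0, -1,0,0,0.03,0, -1,0,0,0.02,0, -1,0,0,0.01,0, -1,0,0,0,0]'
python3 -m pendant '[-1,0,0,0.005,0, -1,0,0,0.005,0, -1,0,0,0.005,0, -1,0,0,0.005,0, -1,0,0,0,0]'
```

```text
clock: 23.4
ee_pos: [592.6, -251.5, 23.7]
orientation: [-0.002, -0.063, 0.998, 0.0]
force: [-0.1, 0.2, -0.8]
width: 37.4
finger_force: 20.3
clock: 23.9
ee_pos: [592.8, -252.2, 4.7]
orientation: [-0.001, -0.062, 0.998, 0.0]
force: [-0.3, 0.3, -0.6]
width: 37.5
finger_force: 20.3
```

```bash
python3 -m pendant '[-1,0,0,0.004,0, -1,0,0,0.004,0, -1,0,0,0,0]'
python3 -m pendant '[-1,0,0,0.004,0, -1,0,0,0.004,0, -1,0,0,0,0]'
```

```text
clock: 24.2
ee_pos: [595.7, -252.5, -1.5]
orientation: [0.002, -0.063, 0.998, -0.001]
force: [3.3, -0.6, 4.0]
width: 37.4
finger_force: 20.6
clock: 24.5
ee_pos: [593.6, -252.4, -10.8]
orientation: [0.0, -0.062, 0.998, -0.0]
force: [2.7, -0.1, 2.7]
width: 37.3
finger_force: 20.6
```

The strip is pivoting in the grip at low force, so I'll continue down.

```bash
python3 -m pendant '[-1,0,0,0.004,0, -1,0,0,0.004,0, -1,0,0,0.003,0, -1,0,0,0,0]'
python3 -m pendant '[-1,0,0,0.003,0, -1,0,0,0.003,0, -1,0,0,0,0]'
python3 - <<'E'
from h import *
p,d,c=snap("wrist","w11");m=camera_model("wrist");T=np.array(m["T_tool_cam"]);P=cloud(d,(c[0],c[1],c[2],T))
for x0 in range(6,100,8):
    k=(abs(P[...,0]-x0)<2)&(abs(P[...,1])<12)&(d>0);print(x0,np.percentile(P[k][:,2],[5,50,80]).round(0) if k.any() else "")
E
```

```text
clock: 24.9
ee_pos: [592.2, -252.1, -22.7]
orientation: [-0.001, -0.062, 0.998, 0.0]
force: [1.6, -0.5, 2.7]
width: 37.6
finger_force: 20.4
clock: 25.2
ee_pos: [592.9, -252.2, -28.2]
orientation: [-0.001, -0.062, 0.998, 0.0]
force: [1.9, 0.0, 1.3]
width: 37.7
finger_force: 20.5
6 [-55. -53. -50.]
14 [-123. -116. -111.]
22 [-131. -126.  -50.]
30 [-45. -44. -43.]
38 [-48. -46. -43.]
46 [-41. -40. -40.]
54 [-44. -43. -39.]
62 [-38. -37. -36.]
70 [-41. -39. -36.]
78 [-35. -33. -33.]
86 [-33. -32. -32.]
94 [-65. -64. -63.]
```

```bash
python3 -m pendant '[-1,0,0,0.003,0, -1,0,0,0.003,0, -1,0,0,0,0]'
python3 -m pendant '[-1,0,0,0.002,0, -1,0,0,0.002,0, -1,0,0,0,0]'
```

```text
clock: 25.55
ee_pos: [593.2, -252.3, -29.0]
orientation: [-0.0, -0.062, 0.998, -0.0]
force: [-5.6, 4.9, 24.2]
width: 37.2
finger_force: 32.1
clock: 25.85
ee_pos: [593.2, -252.3, -29.2]
orientation: [-0.0, -0.063, 0.998, -0.001]
force: [-12.4, 8.1, 42.1]
width: 37.7
finger_force: 41.5
```

Fingertips are on the floor, so I'll ease off and release.

```bash
python3 -m pendant '[-1,0,0,-0.008,0, -1,0,0,0,0, 0.15,0,0,0,0, 0.15,0,0,0,0, 0.15,0,0,0,0, 0.15,0,0,0,0]'
python3 -m pendant '[0.15,0,0,-0.01,0, 0.15,0,0,-0.02,0, 0.15,0,0,-0.03,0, 0.15,0,0,-0.04,0, 0.15,0,0,-0.05,0, 0.15,0.03,0,-0.04,0, 0.15,0.03,0,0,0, 0.15,0.03,0,0,0, 0.15,0,0,0,0, 0.15,0,0,0,0]'
python3 - <<'E'
from h import *
p,d,c=snap("wrist","w12");r=np.ascontiguousarray(p[::-1,::-1,::-1]);cv2.imwrite("pics/w12r.png",r)
P=cloud(d,c);a=np.radians(7.2);X=(P[...,:2]-[585.5,-202.5])@np.array([[np.cos(a),-np.sin(a)],[np.sin(a),np.cos(a)]])
for x0 in range(-90,50,10):
    k=(abs(X[...,0]-x0)<2)&(abs(X[...,1]+50)<12)&(d>0);print(x0,np.percentile(P[k][:,2],[5,50,90]).round(1) if k.any() else "")
print(state()["ee_pos"],state()["force"])
E
```

```text
clock: 26.45
ee_pos: [592.5, -252.0, -30.6]
orientation: [-0.001, -0.062, 0.998, 0.0]
force: [-0.8, 0.9, 0.7]
width: 49.0
finger_force: 0.6
clock: 27.45
ee_pos: [504.1, -263.8, 161.1]
orientation: [0.001, -0.062, 0.998, -0.0]
force: [0.9, 0.2, -0.5]
width: 48.9
finger_force: 0.0
-90 [34.7 35.8 36.8]
-80 [3.3 4.3 5.4]
-70 [4.2 8.4 9.9]
-60 [3.6 4.7 5.6]
-50 [4.1 8.6 9.7]
-40 [3.5 5.2 7.8]
-30 [4.2 5.5 8.4]
-20 [4.5 7.9 9.4]
-10 [3.6 4.6 5.6]
0 [4.2 8.5 9.7]
10 [3.4 4.7 5.6]
20 [3.3 4.  5. ]
30 [3.  4.1 4.8]
40 [3. 4. 5.]
[ 504.71157832 -263.70353616  160.82785132] [-0.43062245 -0.24069229  0.02905778]
```

View pics/w12r.png

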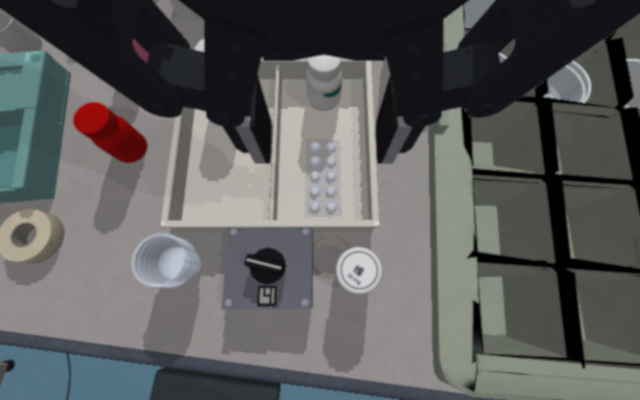

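The strip lies flat with blisters up at (323,178), in the same compartment as the green-banded bottle. That bottle stands at (325,85), and the dial shows 4. Handing in.

```bash
python3 -c "
from bench import *
print(job_done())"
```

```text
the job is handed in; nothing more can be done
None
```

I handed the job in at about 27.5 s: the strip lies flat, blisters up, beside the green-banded bottle in the right compartment, the dial shows 4 (about 1.81 rad), and neither box bottle nor any bystander I could see was disturbed; no verdict came back.

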